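Slide the sample tray home in the loading bay

ROBOT

A 6-joint arm with a two-finger parallel gripper is mounted at the origin on a cart in front of the work surface, level with it; the furniture and walls round the work are solid. World frame = base frame: x ahead of the robot, y to its left, z up, the work surface at z = 0. Lengths are in m, angles in degrees, forces in N, time in s.
With the tool pointing down it reaches from about 0.3 to 0.825 m from the base axis. Payload 5.4 kg.
Tool frame: the origin (TCP) lies between the finger pads; the fingertips stand 17 mm ahead of it and the grasp point (between the pads) lies 2 mm behind it; z points along the fingers, y is the line along which they close (so a half turn about z gives the same grasp; the last joint's range is limited). The gripper opens to 92 mm and grips with 3 to 60 N. Pads are 20 mm wide; open, the fingers measure 128 mm over their backs; the gripper's body (75 mm by 189 mm) begins 69 mm behind the grasp point.
Start: joints at [-87.897, 9.076, 91.501, -0, 79.423, -12.038], TCP at [0.14, -0.558, 0.232] pointing down, gripper open.
Joint ranges: [-166.64, 166.64], [-54.1, 131.32], [10.49, 154.53], [-73.88, 253.88], [9.74, 151.15], [-171.62, 171.62]. Speed limits (degrees/s): [147.25, 147.25, 180, 180, 180, 180].

INTERFACE

Orientations are given as a 3x3 rotation matrix whose columns are the frame's x, y, z axes.
In Python, from station import env, jaws, grab_frame, get_calibration, workorder, sensors gives the robot as it stands. The module is installed in compiled form; this text tells all that it offers. Calls block until the motion is done:
- env.reach(position, orientation): joint-space move of the TCP to a pose.
- env.line_to(position, attitude=None, speed=0.15, force_limit=None): straight line of the TCP; attitude=None keeps the orientation; speed is the mean speed in m/s. With force_limit (N) it stops when the force on the tool has changed by that much, and returns True; else False.
- env.movej(angles): joint-space move.
- jaws.set_gripper(opening): finger opening in m; the grip force is fixed at half the most; returns when the fingers have stopped.
- env.dwell(seconds).
- env.ik(position, orientation): joint angles nearest the present ones, or None.
- grab_frame(name): name is "scene" or "top"; returns the picture (480x640x3 uint8, red, green, blue); there is no depth.
- get_calibration(name): a dict with "intrinsics" (3x3 intrinsics, pixels), "k1" (the pictures are not rectified: a ray, as slopes to the right and down, at radius r is drawn at 1 + k1 r^2 times it, then the intrinsics apply), "rvec" (rotation vector, rad) and "tvec" (3), from world to camera coordinates, as OpenCV has them. Camera axes: x right, y down, z forward; pixel columns grow to the right and rows downward; lengths in m; the calibration is good to about 2 mm. A picture is of the moment at which its call begins. get_calibration takes no time and is no camera call.
A pose or a line that the arm cannot do raises env.MotionError and nothing moves.
- workorder.finish_job(): hands the job in; it is judged then, once.
Readings, each from a call of its own:
- sensors.read_time_s(): time.
- sensors.read_joints(): joint angles.
- sensors.read_joint_vel(): joint speeds.
- sensors.read_effort(): joint torques, N m.
- sensors.read_tool_pos(): TCP position.
- sensors.read_eef_rot(): TCP orientation.
- sensors.read_ft_force(): force on the tool from outside, world axes, zero at the start.
- sensors.read_torque(): the same for the moment, N m.
- sensors.read_finger_gap(): finger opening in m.
- sensors.read_grasp_force(): force on a finger pad.
Only numpy, scipy, OpenCV 4.12 (cv2) and the standard library are available. Lean on these libraries where they do the work, as an engineer would, in place of code of your own. Each camera call takes 0.05 s, during which the arm holds its last target. There are 200 camera calls.

TASK

Pick up the narrow sample tray and lay it flat between the rails of the loading bay's open apron, with its grip tab pointing away from the hood. Then slide it gently under the hood until you feel it drop into the shallow pocket hidden inside, stop there without shoving against the end stop, and leave it lying level in the pocket. Leave the wide tray and the beaker where they stand.

Things in the scene. Friction and masses are not known exactly. Their poses are not given: they have to be found in the camera images.
- tray: narrow sample tray: steel block 80 (its x) x 56 (y) x 16 (z) mm with 5 x 3 small wells, 0.25 to 0.5 kg. Origin: centre of the block's underside, z up. From its -x face a tongue (30 mm wide, z 10 to 16 mm) leads to an upright grip tab. Can be gripped across the 56 mm width or by the tab.
- tray_tab (a point): middle of the rear (-x) face of the narrow tray's grip tab, 95 mm behind and 19 mm above the tray's origin, a place to push. The tab is 8 mm thick (x), 30 mm wide (y) and stands from 10 to 28 mm above the tray's underside.
- wide_tray: bystander: a similar steel tray with the same tongue and tab, but 84 mm wide (y) and with 3 x 3 large wells; too wide for the bay. Origin: centre of the block's underside. Leave it alone.
- bay: loading bay, fixed. Origin: on the worktop under the middle of the hood's mouth; x points into the hood along the lane, z up. Grey hood from x = 0 to 160 mm, 85 mm wide, top 44 mm above the worktop; its mouth is 61 mm wide and 24 mm high above the lane. The tray must never press on the bay with more than 30 N.
- apron (a point): middle of the bay's open apron, on its lane, 50 mm before the mouth, 12 mm above the worktop. The flat lane runs from x = -100 mm to the mouth (bay frame), between straight rails 61 mm apart, 4 mm high above the lane, 10 mm thick. The tray slides on it easily: 0.5 to 2 N of friction, more if it is pressed down.
- mouth (a point): middle of the mouth's lower edge, lane height. Inside, unseen: a pocket as wide as the lane, 84 mm long, 5 mm deep, near edge 4 to 44 mm in (differs each time, not measured), far end a stop 4 mm higher than the lane. The tray drops in by its weight, nose first, then tail, up to 4 mm before its nose meets the stop, which then resists. The tab stays outside.
- beaker: bystander: a clear glass beaker, 56 mm wide and 72 mm high. Origin: centre of its underside. Leave it alone.
There are look-alikes about, which are no part of the job. Leave any green or orange look-alike of the tray alone.

How it is judged:
By the outcome, as a careful person would: the job done as asked, in the order asked, and still so for the second after the job is handed in, with the robot touching nothing.
It also fails if it takes over 58 s, if anything falls off the work surface, if the arm or the gripper's body presses on something with over 40 N, if the wrist force passes 120 N, or if a joint passes its speed limit or range.

## Working session

There is one attempt and no reset: what is moved stays moved. The work goes in short steps, each a Python script; the robot and the scene stay as the last script left them, time stands still between calls to the robot, and variables do not carry over. Pictures are saved under pics/ and viewed, at most 10 in all, crops included, and the job is handed in when it is done.

```bash
mkdir -p pics; cat > h.py <<'E'
import numpy as np, cv2
from station import env, jaws, grab_frame, get_calibration, workorder, sensors
def cal(n):
    c=get_calibration(n); return np.array(c["intrinsics"],float),float(c["k1"]),cv2.Rodrigues(np.array(c["rvec"],float))[0],np.array(c["tvec"],float).ravel()
def p2w(n,uv,z):
    K,k1,R,t=cal(n); D=np.array([k1,0,0,0.])
    u=cv2.undistortPoints(np.array(uv,float).reshape(-1,1,2),K,D).reshape(-1,2)
    d=np.c_[u,np.ones(len(u))]@R; o=-R.T@t
    return o+d*((z-o[2])/d[:,2])[:,None]
def w2p(n,P):
    K,k1,R,t=cal(n)
    return cv2.projectPoints(np.array(P,float).reshape(-1,1,3),cv2.Rodrigues(R)[0],t,K,np.array([k1,0,0,0.]))[0].reshape(-1,2)
def save(n,f,crop=None,s=1):
    im=grab_frame(n)[:,:,::-1]
    if crop: x0,y0,x1,y1=crop; im=im[y0:y1,x0:x1]
    cv2.imwrite("pics/"+f,cv2.resize(im,None,fx=s,fy=s,interpolation=cv2.INTER_CUBIC))
E
python3 - <<'E'
from h import *
for n in("scene","top"):
    save(n,n+"0.png"); K,k,R,t=cal(n); print(n,K[0,0],k,-R.T@t,R[2])
E
```

```text
scene 611.934315039901 0.014153547780677709 [-0.19743819  0.73201748  0.5663686 ] [ 0.64559301 -0.62532534 -0.43838099]
top 488.3270162050663 -0.12382504701189047 [0.3485276  0.00812071 0.95601705] [ 0.2137928  -0.01049903 -0.97682261]
```

View pics/top0.png

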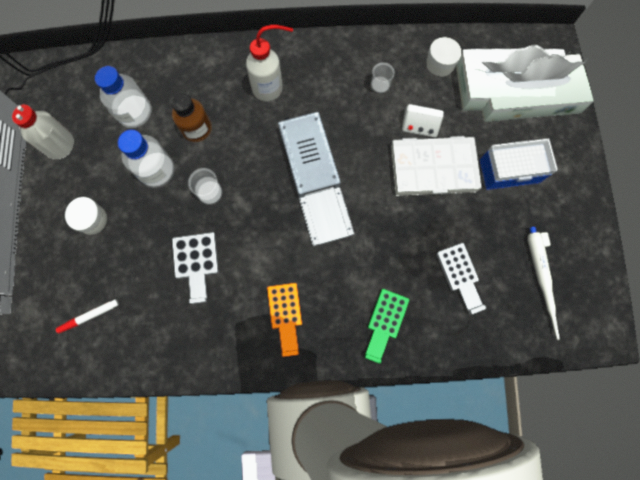

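View pics/scene0.png

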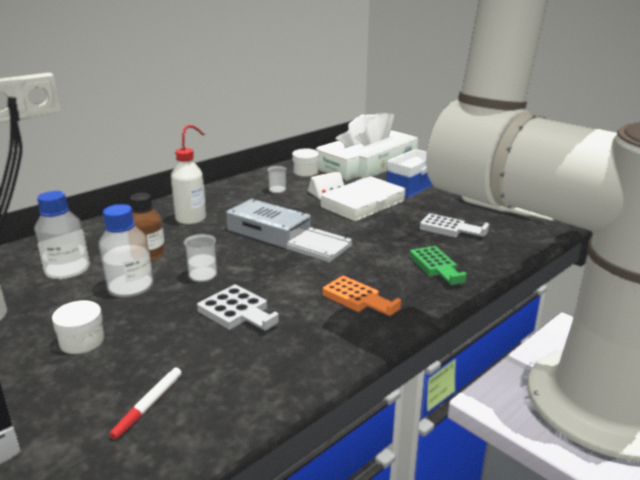

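Top view: the candidates for the tray are white 5x3 small wells at (460,265) with its tab at (476,307), white 3x3 large wells at (195,255), orange (285,305) and green (388,312). The first fits: grey-white, narrow, small wells. The hood is at (310,152) and the apron at (327,215). Next I measure them and confirm the tray in a crop.

```bash
cat > m.py <<'E'
from h import *
def mask(roi,thr=115,im=None):
    im=grab_frame("top") if im is None else im
    g=im.min(2); m=np.zeros(g.shape,np.uint8); x0,y0,x1,y1=roi
    m[y0:y1,x0:x1]=(g[y0:y1,x0:x1]>thr)*255
    return m
def rectw(m,z,s=2000):
    "rectify the mask to world plane z (s px/m), return world-plane mask; x right=world x, y down=world y"
    xs=np.arange(0.2,0.8,1/s); ys=np.arange(-0.5,0.5,1/s)
    X,Y=np.meshgrid(xs,ys); uv=w2p("top",np.c_[X.ravel(),Y.ravel(),np.full(X.size,z)]).astype(np.float32).reshape(*X.shape,2)
    return cv2.remap(m,uv[...,0],uv[...,1],cv2.INTER_LINEAR)
def rect(mm,s=2000):
    c=max(cv2.findContours(mm,cv2.RETR_EXTERNAL,cv2.CHAIN_APPROX_NONE)[0],key=cv2.contourArea)
    (cx,cy),(w,h),a=cv2.minAreaRect(c)
    if w<h: w,h,a=h,w,a+90
    return np.array([0.2+cx/s,-0.5+cy/s]),w/s,h/s,a
def tray(roi,thr=115,z=0.016,im=None):
    w=((rectw(mask(roi,thr,im),z)>127)*255).astype(np.uint8)
    w=cv2.morphologyEx(w,cv2.MORPH_CLOSE,cv2.getStructuringElement(2,(21,21)))
    b=cv2.morphologyEx(w,cv2.MORPH_OPEN,cv2.getStructuringElement(2,(75,75)))
    return rect(w),rect(b),w
E
python3 - <<'E'
from m import *
im=grab_frame("top")
for r in tray((425,235,500,325),im=im)[:2]: print("tray",r)
for z,roi,thr,k in((0.044,(270,105,345,193),90,"hood"),(0.016,(295,180,362,250),150,"apron")):
    w=((rectw(mask(roi,thr,im),z)>127)*255).astype(np.uint8); w=cv2.morphologyEx(w,cv2.MORPH_CLOSE,np.ones((31,31)))
    print(k,rect(w))
def up(c,s): x0,y0,x1,y1=c; return cv2.resize(im[y0:y1,x0:x1,::-1],(s,s*(y1-y0)//(x1-x0)),interpolation=cv2.INTER_CUBIC)
a=up((425,235,505,325),380);b=up((265,100,365,250),390)
o=np.zeros((600,790,3),np.uint8); o[:a.shape[0],:380]=a; o[:b.shape[0],400:]=b[:600]
cv2.imwrite("pics/crop1.png",o)
E
```

```text
tray (array([ 0.45544168, -0.28584949]), 0.13945425415039062, 0.0604216537475586, 16.78982925415039)
tray (array([ 0.47496332, -0.279961  ]), 0.09774617767333985, 0.05967257690429688, 16.699241638183594)
hood (array([0.7175835 , 0.00237946]), 0.1874416198730469, 0.08963327789306641, 12.690790176391602)
apron (array([ 0.61468924, -0.02134171]), 0.140227294921875, 0.08856876373291016, 10.651389122009277)
```

View pics/crop1.png

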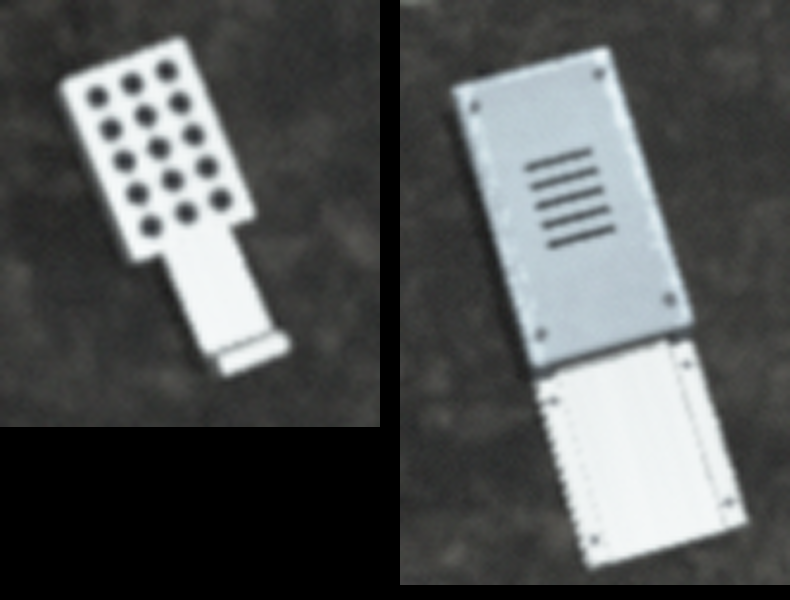

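The crop confirms it: white tray with 5x3 small wells, and its tab at the lower right of the crop (255,352). The hood's top corners and the apron's rails are clear. I now refine from the wells and corners.

```bash
python3 - <<'E'
from m import *
def px(c,s,o): return (np.array(c,float)+.5)/s-.5+np.array(o)
H=p2w("top",px(np.array([(452,90),(610,47),(693,325),(538,367)])-[400,0],3.9,(265,100)),.044)[:,:2]
print("hood corners",H.round(4),[np.linalg.norm(H[i]-H[(i+1)%4]).round(4) for i in range(4)])
d=(H[0]+H[1]-H[2]-H[3])/2; print("yaw",np.degrees(np.arctan2(d[1],d[0])),"mouth",(H[2]+H[3])/2, "sides",[np.degrees(np.arctan2(*(v[::-1]))) for v in (H[0]-H[3],H[1]-H[2])])
A=p2w("top",px(np.array([(590,568),(748,521),(693,345)])-[400,0],3.9,(265,100)),.016)[:,:2]
v=A[2]-A[1];print("apron",A.round(4),np.linalg.norm(A[0]-A[1]),"front mid",(A[0]+A[1])/2,np.degrees(np.arctan2(v[1],v[0])))
T=p2w("top",px([(62,82),(183,38),(256,215),(133,262)],4.75,(425,235)),.016)[:,:2]
print("tray corners",T.round(4),[np.linalg.norm(T[i]-T[(i+1)%4]).round(4) for i in range(4)])
a=np.arctan2(*(T[1]-T[2])[::-1]); x=np.array([np.cos(a),np.sin(a)]);y=np.array([-x[1],x[0]])
print("tray by far edges",np.degrees(a),T[1]-.04*x+.028*y)
im=grab_frame("top"); s=6
g=cv2.resize(im[235:300,430:495].min(2),None,fx=s,fy=s,interpolation=cv2.INTER_CUBIC)
cs,hi=cv2.findContours((g<140).astype(np.uint8),cv2.RETR_LIST,cv2.CHAIN_APPROX_NONE)
W=[]
for c in cs:
    A_=cv2.contourArea(c)
    if 60<A_<1200: (cx,cy),r=cv2.minEnclosingCircle(c); m=cv2.moments(c); W.append(px((m['m10']/m['m00'],m['m01']/m['m00']),s,(430,235)))
w=p2w("top",W,.016)[:,:2]; print("wells",len(w),w.mean(0),"yaw from rect",end=" ")
vx,vy,_,_=cv2.fitLine(w.astype(np.float32)*1000,cv2.DIST_L2,0,.01,.01).ravel(); print(np.degrees(np.arctan2(vy,vx)))
E
```

```text
hood corners [[ 0.7903  0.0627]
 [ 0.8103 -0.0208]
 [ 0.6547 -0.0542]
 [ 0.6367  0.0247]] [np.float64(0.0859), np.float64(0.1592), np.float64(0.0809), np.float64(0.1582)]
yaw 12.993487228470196 mouth [ 0.64567314 -0.01473206] sides [np.float64(13.895037370132613), np.float64(12.097655616992443)]
apron [[ 0.5385  0.0039]
 [ 0.5585 -0.0772]
 [ 0.6532 -0.0554]] 0.08360381549602662 front mid [ 0.54847324 -0.03665883] 12.990415622120187
tray corners [[ 0.512  -0.2402]
 [ 0.5278 -0.2937]
 [ 0.4518 -0.316 ]
 [ 0.4356 -0.2621]] [np.float64(0.0557), np.float64(0.0792), np.float64(0.0563), np.float64(0.0795)]
tray by far edges 16.364685734523032 [ 0.48157199 -0.27807904]
wells 15 [ 0.48205747 -0.27801912] yaw from rect 16.70135
```

Everything agrees with the given sizes (tray 56x79 mm, hood 85x159 mm, and the apron and hood give the same mouth within 1 mm). Pick and lift.

```bash
cat >> h.py <<'E'
def rz(a,f=1):
    a=np.radians(a); c,s=np.cos(a)*f,np.sin(a)*f
    return np.array([[-c,-s,0],[-s,c,0],[0,0,-1.]])
BY=13.0; M=np.array([0.6458,-0.0145])
bx=np.array([np.cos(np.radians(BY)),np.sin(np.radians(BY))]); byv=np.array([-bx[1],bx[0]])
def bay(x,y,z): return np.r_[M+x*bx+y*byv,z]
E
python3 - <<'E'
from h import *
T=[0.4818,-0.2780]; 
for f in(1,-1): print(f,env.ik([*T,.024],rz(16.5,f)),env.ik(bay(-.045,0,.036),rz(BY,f)),env.ik(bay(-.16,0,.041),rz(BY,f)))
q=[(abs(env.ik([*T,.12],rz(16.5,f))[5]-sensors.read_joints()[5]),f) for f in(1,-1) if env.ik([*T,.12],rz(16.5,f)) is not None]
f=min(q)[1]; print("f",f)
env.reach([*T,.12],rz(16.5,f)); env.line_to([*T,.05],speed=.15)
print("hit",env.line_to([*T,.024],speed=.06,force_limit=6), sensors.read_tool_pos())
jaws.set_gripper(.03); print(sensors.read_finger_gap(),sensors.read_grasp_force())
env.line_to([*T,.10],speed=.12); print(sensors.read_finger_gap(),sensors.read_grasp_force(),sensors.read_ft_force(),sensors.read_time_s())
E
```

```text
1 [-4.24328764e+01  2.10798776e+01  1.02776313e+02 -2.54444375e-14
  5.61438091e+01 -1.48932876e+02] [-1.38219341e+01  2.57071244e+01  9.47762942e+01 -2.54444375e-14
  5.95165813e+01 -1.16821934e+02] [-1.99749514e+01  1.11357638e+01  1.12940240e+02 -2.54444375e-14
  5.59239961e+01 -1.22974951e+02]
-1 [-4.24328764e+01  2.10798776e+01  1.02776313e+02 -2.54444375e-14
  5.61438091e+01  3.10671236e+01] [-1.38219341e+01  2.57071244e+01  9.47762942e+01 -2.54444375e-14
  5.95165813e+01  6.31780659e+01] [-1.99749514e+01  1.11357638e+01  1.12940240e+02 -2.54444375e-14
  5.59239961e+01  5.70250486e+01]
f -1
hit False [ 0.48166508 -0.27784855  0.02371026]
0.055562420723098735 29.99070167541504
0.05540958770282063 29.991461634635925 [ 0.0542749   0.49299389 -2.62115062] 4.4833
```

```bash
python3 - <<'E'
from h import *
env.line_to(bay(-.046,0,.10),attitude=rz(BY,-1),speed=.15)
env.line_to(bay(-.046,0,.050),speed=.1)
save("top","place_top.png",(265,100,385,270),3.4); save("scene","place_sc.png",(200,170,400,300),4)
print(sensors.read_tool_pos(),sensors.read_ft_force(),sensors.read_time_s())
E
python3 -c "
import cv2,numpy as np
a=cv2.imread('pics/place_top.png');b=cv2.imread('pics/place_sc.png')
b=cv2.resize(b,(390,254));o=np.zeros((578,800,3),np.uint8);o[:a.shape[0],:408]=a;o[:254,410:]=b;cv2.imwrite('pics/place.png',o)"
```

```text
[ 0.60184768 -0.02505897  0.05102216] [ 0.09924508  0.32382954 -2.58931451] 7.25
```

View pics/place.png

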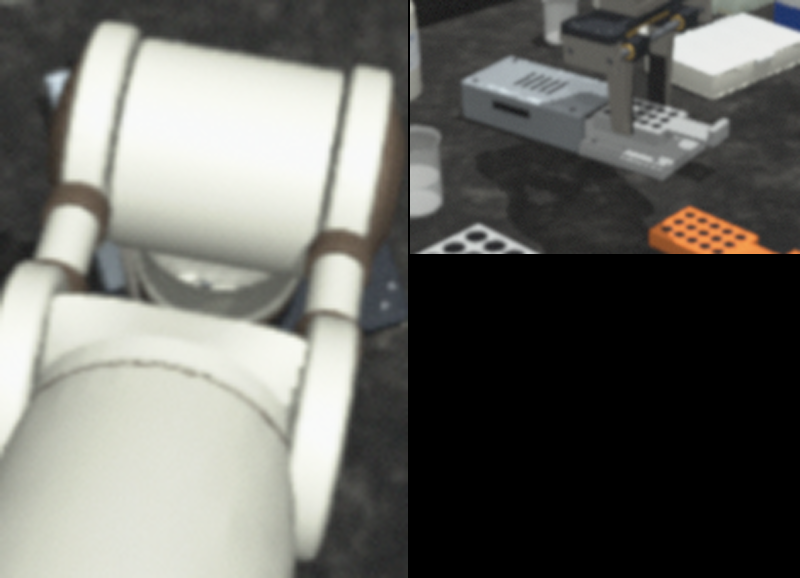

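The top view is blocked by the arm. The scene crop shows the tray level above the apron and aligned with the rails, tab pointing outward (crop 715,130). Lower by feel.

```bash
python3 - <<'E'
from h import *
print("hit",env.line_to(bay(-.046,0,.0345),speed=.03,force_limit=2),sensors.read_tool_pos(),sensors.read_ft_force())
save("scene","low.png",(230,180,390,300),5)
E
```

```text
hit True [ 0.60088045 -0.02479123  0.03594359] [0.23654717 0.04319078 3.75552214]
```

View pics/low.png

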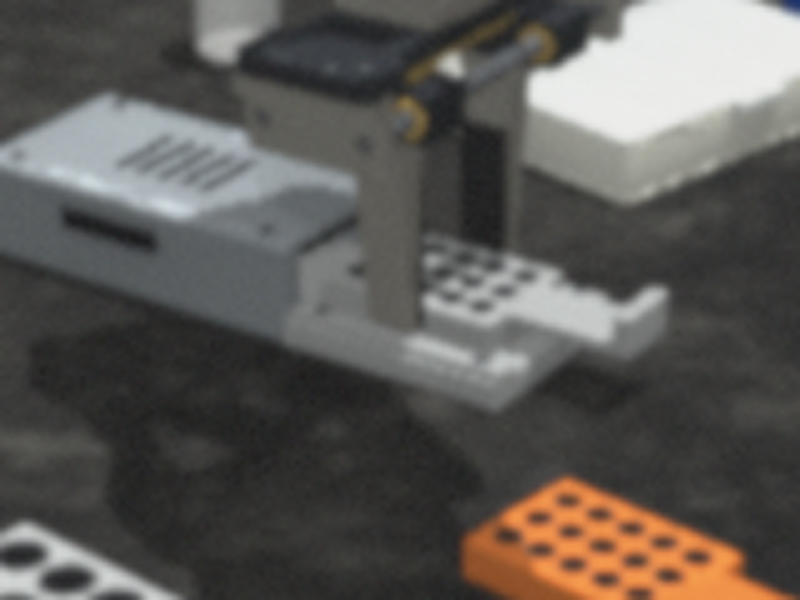

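The force stop came at z 0.0359, which is lane height (tab outward, tray between the rails, crop 640,310). Release and go behind the tab.

```bash
python3 - <<'E'
from h import *
jaws.set_gripper(.08)
env.line_to(bay(-.046,0,.09),speed=.12)
jaws.set_gripper(0.0)
env.line_to(bay(-.172,0,.075),speed=.15); env.line_to(bay(-.172,0,.041),speed=.1)
env.dwell(.2); print([np.round(sensors.read_ft_force(),2) for _ in range(2)])
h=env.line_to(bay(-.140,0,.041),speed=.02,force_limit=0.8)
p=sensors.read_tool_pos(); print(h,(p[:2]-M)@bx,(p[:2]-M)@byv,p[2],sensors.read_ft_force(),sensors.read_finger_gap(),sensors.read_time_s())
save("scene","behind.png",(240,180,400,300),5)
E
```

```text
[array([ 0.57, -0.43,  1.  ]), array([ 0.57, -0.43,  1.  ])]
True -0.1501145083526819 0.0002136317040549034 0.04061983140075091 [-0.06163711 -0.64553843  1.02202046] 0.00043406706542121153 12.8667
```

View pics/behind.png

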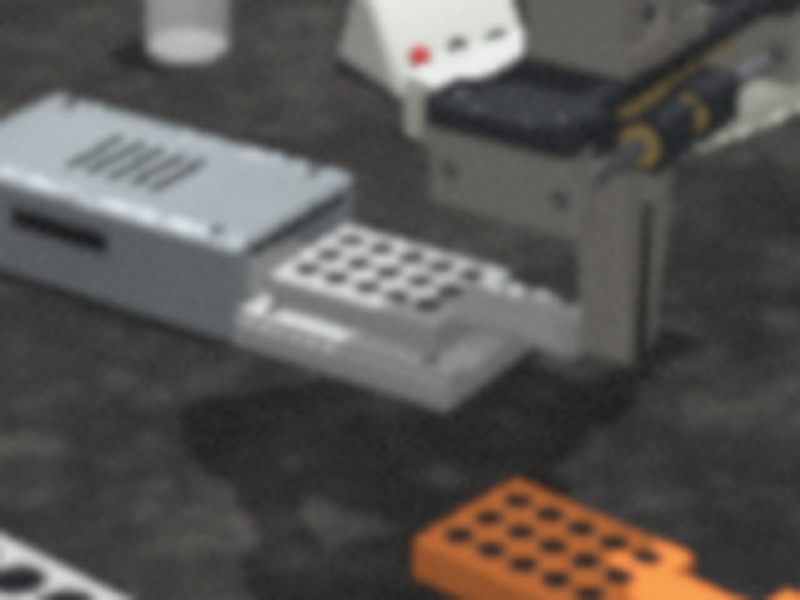

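Contact with the tab is at TCP x = -0.150 (bay frame), where expected. The tray lies flat between the rails (crop 390,280) and the fingers are behind the tab (crop 600,330). I push through the stretch where it cannot drop fully yet, logging force and frames.

```bash
cat >> h.py <<'E'
def st():
    p=np.array(sensors.read_tool_pos()); F=np.array(sensors.read_ft_force())
    return (p[:2]-M)@bx, F[:2]@bx, F[:2]@byv, F[2]
E
python3 - <<'E'
from h import *
fr=[];L=[]
for x in np.r_[np.arange(-.146,-.064,.008)]:
    h=env.line_to(bay(x,0,.041),speed=.03,force_limit=5); s=st(); L.append(s); fr.append(grab_frame("scene")); print(np.r_[s[0]*1e3,s[1:]].round(2),h)
    if h: break
np.savez("fr1.npz",f=fr,L=L); print(sensors.read_time_s())
E
```

```text
[-145.86   -0.62    0.32   -0.29] False
[-1.377e+02 -3.500e-01  7.200e-01 -9.000e-02] False
[-129.71    0.51   -0.47   -0.85] False
[-1.2172e+02  6.6000e-01 -3.8000e-01 -1.1000e-01] False
[-1.1369e+02  6.0000e-02 -9.0000e-02 -3.8000e-01] False
[-1.0571e+02  6.1000e-01 -7.0000e-02  5.0000e-02] False
[-97.7    0.48  -0.51  -0.15] False
[-89.69   0.39   0.14   0.39] False
[-81.68   0.68   0.15   0.28] False
[-7.369e+01 -4.100e-01  3.100e-01  3.000e-02] False
[-6.569e+01  5.000e-02 -1.700e-01 -0.000e+00] False
17.95
```

```bash
cat >> h.py <<'E'
def patch(im,x,z=.034,w=(64,36),s=4):
    "patch centred on the tab's left end as if the tray lay on the lane"
    u=w2p("scene",bay(x+.0135,.015,z))[0]
    A=np.array([[s,0,w[0]*s/2-s*u[0]],[0,s,w[1]*s/2-s*u[1]]])
    return cv2.warpAffine(im,A,(w[0]*s,w[1]*s),flags=cv2.INTER_CUBIC)
E
python3 - <<'E'
from h import *
d=np.load("fr1.npz"); P=[patch(f,l[0]) for f,l in zip(d["f"],d["L"])][:]
P=[P[i] for i in (0,2,3,4,5,6,7,8,9,10)]
P+= [P[-1]*0]*2
o=np.vstack([np.hstack(P[i:i+3]) for i in range(0,12,3)])[:,:,::-1]
cv2.imwrite("pics/mont.png",o)
E
```

```text
(no output)
```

View pics/mont.png

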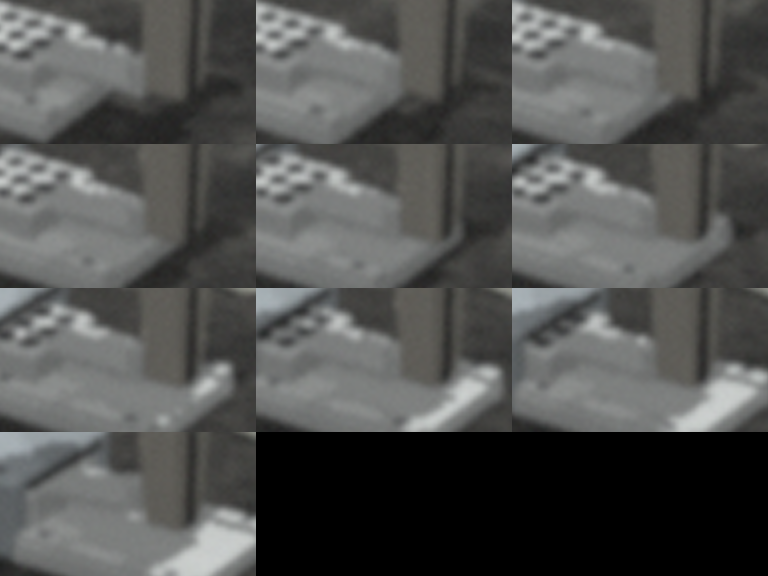

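Montage: the top edge of the tab/tongue just left of the fingers stands at patch row ~50 while the tray is flat. In the last patch it is at row ~40, so the tail has tilted up and the nose has dropped. I use that edge row as the drop signal, along with force, in 1 mm steps.

```bash
cat >> h.py <<'E'
def edge(im,x):
    p=cv2.GaussianBlur(cv2.cvtColor(patch(im,x),cv2.COLOR_RGB2GRAY),(5,5),0).astype(float)[:,120:136].mean(1)
    g=np.gradient(p)[20:80]; return 20+int(g.argmax()), g.max()
E
python3 - <<'E'
from h import *
d=np.load("fr1.npz"); print([(round(l[0]*1e3),edge(f,l[0])[0],round(edge(f,l[0])[1],1)) for f,l in zip(d["f"],d["L"])])
fr=[];L=[];E=[]
for x in np.arange(-.065,-.0515,.001):
    h=env.line_to(bay(x,0,.041),speed=.015,force_limit=3); s=st(); f=grab_frame("scene"); e=edge(f,s[0])
    fr.append(f);L.append(s);E.append(e[0]); print(round(s[0]*1e3,1),np.round(s[1:],1),e[0],round(e[1],1),h)
    if h or e[0]>=np.median(E[:3])+5: break
np.savez("fr2.npz",f=fr,L=L); print(sensors.read_time_s())
E
```

```text
[(-146, 46, np.float64(5.8)), (-138, 46, np.float64(6.2)), (-130, 47, np.float64(6.8)), (-122, 47, np.float64(6.8)), (-114, 47, np.float64(6.7)), (-106, 47, np.float64(5.4)), (-98, 47, np.float64(7.7)), (-90, 47, np.float64(6.4)), (-82, 47, np.float64(7.1)), (-74, 47, np.float64(9.6)), (-66, 39, np.float64(6.1))]
-65.0 [0.4 0.4 0.1] 40 6.1 False
-64.0 [ 0.2 -0.6 -0.7] 41 6.9 False
-63.0 [-0.7 -0.3  0.3] 41 6.7 False
-62.0 [ 0.2  0.1 -0.4] 42 6.9 False
-60.9 [-0.1 -0.  -0.3] 42 7.1 False
-59.9 [ 0.4 -0.9 -0.4] 42 7.0 False
-58.9 [-0.2 -0.  -1.2] 43 8.3 False
-57.9 [0.1 0.6 0.9] 44 6.4 False
-56.9 [-0.8 -0.1 -0.2] 44 6.6 False
-55.9 [-1.2  0.2 -0.9] 45 5.1 False
-54.9 [-0.3  0.7  0.1] 46 5.0 False
21.25
```

```bash
python3 - <<'E'
from h import *
d=np.load("fr2.npz"); f1=np.load("fr1.npz")["f"]
c=lambda im:cv2.resize(im[195:270,250:350,::-1],(400,300),interpolation=cv2.INTER_CUBIC)
cv2.imwrite("pics/mid.png",np.vstack([np.hstack([c(f1[9]),c(f1[10])]),np.hstack([c(d["f"][5]),c(d["f"][-1])])]))
E
```

```text
(no output)
```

View pics/mid.png

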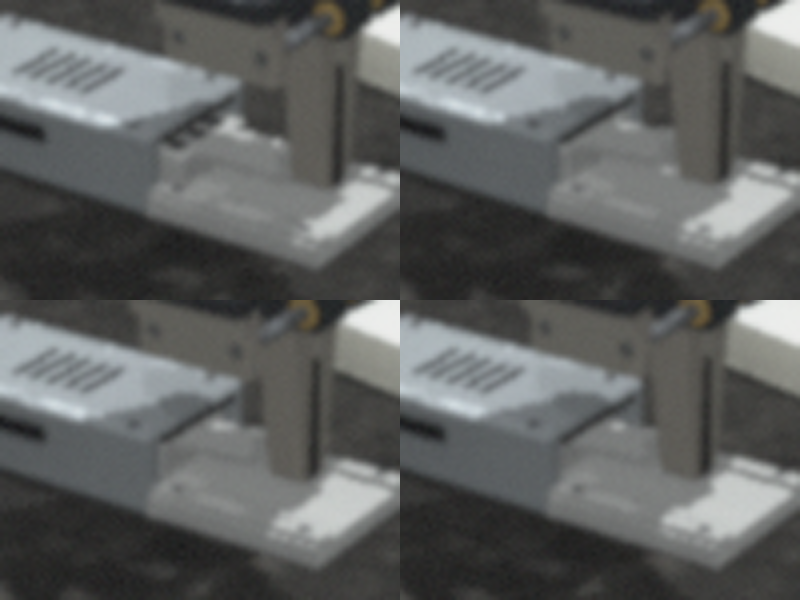

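The tray's tail rose when its nose dropped (top left to top right) and is settling gradually. The tail is now just inside the mouth and has not dropped yet. Continue until a sudden fall of the edge row.

```bash
python3 - <<'E'
from h import *
fr=[];L=[];E=[]
for x in np.arange(-.054,-.008,.001):
    h=env.line_to(bay(x,0,.041),speed=.015,force_limit=3); s=st(); f=grab_frame("scene"); e=edge(f,s[0])
    fr.append(f);L.append(s);E.append(e[0]); print(round(s[0]*1e3,1),np.round(s[1:],1),e[0],round(e[1],1),h)
    if h or e[0]>=52 or (len(E)>1 and abs(E[-1]-E[-2])>=3): break
np.savez("fr3.npz",f=fr,L=L); print(sensors.read_time_s())
E
```

```text
-53.9 [-0.2 -0.8  0.6] 46 4.3 False
-52.9 [-0.9  0.7  1.1] 46 3.8 False
-51.9 [-0.9 -0.9 -1.2] 46 4.2 False
-50.9 [-0.8 -0.3 -0.5] 46 3.8 False
-49.9 [-0.2  0.3 -0.4] 48 2.9 False
-48.9 [-0.4  0.6 -0.1] 45 3.3 False
23.05
```

```bash
cat >> h.py <<'E'
def reg(im,x): return cv2.GaussianBlur(cv2.cvtColor(patch(im,x),cv2.COLOR_RGB2GRAY),(5,5),0).astype(np.float32)[20:110,70:138]
def dif(a,b):
    "mean change, and vertical shift of the tab strip next to the fingers"
    A,B=a[:,40:],b[:,40:]; r=cv2.matchTemplate(cv2.copyMakeBorder(B,24,24,3,3,cv2.BORDER_REPLICATE),A,cv2.TM_CCOEFF_NORMED); i=np.unravel_index(r.argmax(),r.shape)
    return round(float(np.abs(a-b).mean()),2), int(i[0])-24
E
python3 - <<'E'
from h import *
for n in("fr1.npz","fr2.npz","fr3.npz"):
    d=np.load(n); R=[reg(f,l[0]) for f,l in zip(d["f"],d["L"])]; print([dif(a,b) for a,b in zip(R,R[1:])])
E
```

```text
[(7.91, 2), (5.98, 2), (3.92, 1), (3.35, 1), (2.32, 0), (2.67, 0), (2.57, 0), (2.51, -1), (3.52, 1), (10.1, -4)]
[(1.6, 0), (1.85, 1), (2.12, 0), (1.86, 0), (1.9, 0), (2.41, -1), (2.42, 2), (2.09, 1), (2.52, 1), (2.03, 1)]
[(2.19, 0), (2.33, 0), (2.02, 1), (2.12, 1), (2.01, 1)]
```

Baseline frame-to-frame change is ~2 per step, and the nose drop gave 10. Continue with a threshold of 4 and averaged force.

```bash
python3 - <<'E'
from h import *
d=np.load("fr3.npz"); prev=reg(d["f"][-1],d["L"][-1][0])
fr=[];L=[]
for x in np.arange(-.048,-.008,.001):
    h=env.line_to(bay(x,0,.041),speed=.015,force_limit=3.5); S=[]
    for _ in range(3): S.append(st()); env.dwell(.02)
    s=np.mean(S,0); f=grab_frame("scene"); r=reg(f,s[0]); k=dif(prev,r); prev=r
    fr.append(f);L.append(s); print(round(s[0]*1e3,1),np.round(s[1:],1),k,edge(f,s[0])[0],h)
    if h or k[0]>4: break
np.savez("fr4.npz",f=fr,L=L); print(sensors.read_time_s())
E
```

```text
-47.9 [-0.2  0.  -0. ] (2.11, 1) 48 False
-46.9 [-0.1 -0.2 -0.3] (2.28, -1) 45 False
-45.9 [-0.8  0.1  0.5] (2.35, 0) 46 False
-44.9 [-0.7 -0.2 -0.4] (2.16, 0) 47 False
-43.9 [-0.1 -0.7  0.1] (2.19, 1) 47 False
-42.9 [ 0.1 -0.1 -0. ] (2.3, 0) 47 False
-41.9 [-0.2 -0.  -0.3] (2.37, 0) 47 False
-40.9 [-0.3  0.2 -0.2] (2.22, 1) 47 False
-39.9 [-0.4  0.2 -0.1] (2.4, 1) 48 False
-38.8 [0.1 0.1 0.1] (5.67, 5) 60 False
26.55
```

The tail dropped: edge row 48→60 (about 7 mm down) at tray origin x ≈ 66 mm, with no rise in force. Back off and check.

```bash
python3 - <<'E'
from h import *
env.line_to(bay(-.075,0,.041),speed=.05); env.line_to(bay(-.09,0,.13),speed=.15)
env.movej([-80,9,91.5,0,79.4,60])
a=grab_frame("scene");b=grab_frame("top");np.savez("fin.npz",a=a,b=b)
c=lambda im,x,y,w,h:cv2.resize(im[y:y+h,x:x+w,::-1],(400,400*h//w),interpolation=cv2.INTER_CUBIC)
cv2.imwrite("pics/fin.png",np.hstack([c(a,230,180,120,120),c(b,265,130,120,120)])); print(sensors.read_time_s())
E
```

```text
30.4583
```

View pics/fin.png

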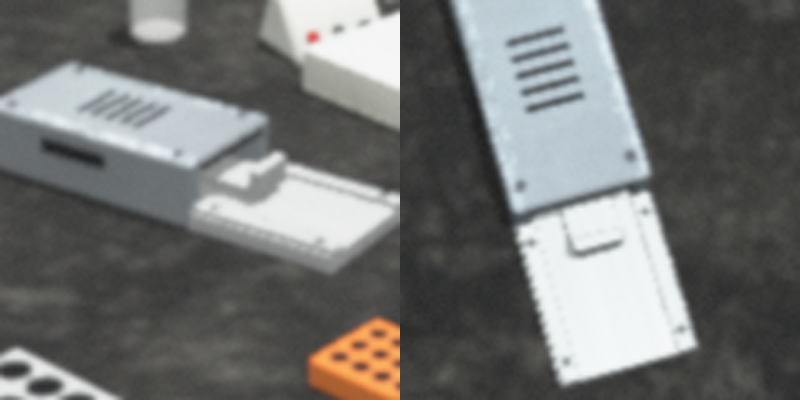

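The tab stands outside the mouth (left crop ~265,175; right crop ~597,240), tray pulled in straight and bystanders untouched. A last check of the tab's height by both views.

```bash
python3 - <<'E'
from h import *
for z in(.030,.035,.040,.043):
    P=[bay(-.0293,-.015,z),bay(-.0293,.015,z)]
    print(z,"scene crop",((w2p("scene",P)-[230,180])*400/120).round(0).tolist(),"top crop",((w2p("top",P)-[265,130])*400/120+[400,0]).round(0).tolist())
E
```

```text
0.03 scene crop [[279.0, 159.0], [251.0, 177.0]] top crop [[621.0, 240.0], [572.0, 254.0]]
0.035 scene crop [[279.0, 152.0], [251.0, 170.0]] top crop [[621.0, 238.0], [572.0, 251.0]]
0.04 scene crop [[279.0, 144.0], [251.0, 162.0]] top crop [[621.0, 235.0], [572.0, 249.0]]
0.043 scene crop [[279.0, 140.0], [251.0, 158.0]] top crop [[621.0, 234.0], [572.0, 248.0]]
```

The tab's top matches z = 35 mm: 12 - 5 + 28, so the tray is level in the pocket. Hand in.

```bash
python3 -c "
from h import *
print(workorder.finish_job(),sensors.read_time_s())"
```

```text
the job is handed in; nothing more can be done
the job is handed in; nothing more can be done
```

The narrow tray lies in the hidden pocket with its tab outside, pointing away from the hood; the tab's height in the scene camera picture (35 mm) fits it lying level, no end-stop force was felt, and the job was handed in at about 30 s.

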